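# Check the two brake-release levers of the microscope's hand grips

## Task

Check the brake-release levers of the two microscope hand grips on the bench: with the outside of the fingers, press the long lever in towards its bar, until it stops short of the bar, keep it there for a second, then let it come fully back out. Then press the short lever in to its stop the same way and finish while still holding it there, so that the gap can be measured. Press firmly without forcing; do not grasp or pinch anything, do not reach between a lever and its bar or lean on a bar, and leave everything else on the bench where it is.

Things in the scene. Friction and masses are not known exactly. Their poses are not given: they have to be found in the camera images.
- long_stand: fixed hand grip with the long lever, at most 145 mm high. Origin on the table under the middle of its bar. Foot plate 110 x 170 mm, two posts, bar 190 mm long along y, 30 mm thick, axis 120 mm up. The lever is on the -x side of the bar; a steel bracket at the +y end, 41 mm tall, reaching 61 mm in front of the bar's axis, holds its pivot.
- long_pivot (a point): vertical pivot axis of the long lever, at mid-height of the blade, 120 mm above the table, 55 mm in front of (-x of) the bar's axis
- long_press (a point): point on the outer face (away from the bar) of the long lever's blade, mid-height, 120 mm above the table, 100 mm from the pivot, 30 mm short of the free end. Turns with the lever: its +x is the way to press (into the blade, towards the bar), z up, its -y runs to the free end. From rest to stop it moves about 30 mm on an arc about the pivot.
- long_lever (a joint): long lever's angle (rad): 0 at rest, grows as it is pressed to the bar (anticlockwise from above), firm stop at 0.30. Aluminium blade 130 mm long, 8 thick, 22 tall (z 109 to 131 mm) with a ball (23 mm across) at its free end; 3 mm rubber strip on its inner face. Sprung: at the press point 2.7 N starts it, 6 N brings it to the stop; springs back out when let go.
- short_stand: fixed hand grip with the short lever, at most 145 mm high. Origin on the table under the middle of its bar. Foot plate 110 x 170 mm, two posts, bar 190 mm long along y, 30 mm thick, axis 120 mm up. The lever is on the -x side of the bar; a steel bracket at the -y end, 41 mm tall, reaching 61 mm in front of the bar's axis, holds its pivot.
- short_pivot (a point): vertical pivot axis of the short lever, at mid-height of the blade, 120 mm above the table, 55 mm in front of (-x of) the bar's axis
- short_press (a point): point on the outer face (away from the bar) of the short lever's blade, mid-height, 120 mm above the table, 60 mm from the pivot, 30 mm short of the free end. Turns with the lever: its +x is the way to press (into the blade, towards the bar), z up, its +y runs to the free end. From rest to stop it moves about 19 mm on an arc about the pivot.
- short_lever (a joint): short lever's angle (rad): 0 at rest, grows as it is pressed to the bar (clockwise from above), firm stop at 0.32. Aluminium blade 90 mm long, 8 thick, 22 tall (z 109 to 131 mm) with a plain end; 3 mm rubber strip on its inner face. Sprung: at the press point 2.7 N starts it, 6 N brings it to the stop; springs back out when let go.
- objective_a: bystander: loose microscope objective, steel, 29 mm across, 50 mm tall, standing; origin under its centre
- objective_b: bystander: loose microscope objective, steel, 29 mm across, 42 mm tall, standing; origin under its centre
- slide_box: bystander: loose small grey slide box with a white lid, 87 x 36 x 36 mm; origin under its centre, x along its length
- oil_bottle: bystander: loose small amber bottle, 28 mm across, 60 mm tall; origin under its centre
- screwdriver: bystander: loose screwdriver lying flat, 150 mm long along its x, less than 35 mm high
- dish: bystander: loose shallow glass dish, 90 mm across, 16 mm high; origin under its centre
- handset: bystander: loose grey keypad handset lying flat, 130 x 60 x 28 mm; origin under its centre
Things that resemble listed ones, but are neither listed nor needed, are in the scene too. What is shaped like the short_stand but red is not meant.

How it is judged:
By the outcome, as a careful person would: the job done as asked, in the order asked, and still so for the second after the job is handed in, while the arm keeps its last pose, push and grip.
It also fails if it takes over 48 s, if anything falls off the work surface, if the arm or the gripper's body presses on something with over 40 N, if the wrist force passes 120 N, or if a joint passes its speed limit or range.

## Robot

A 6-joint arm with a two-finger parallel gripper is mounted at the origin on the work surface. World frame = base frame: x ahead of the robot, y to its left, z up, the work surface at z = 0. Lengths are in m, angles in rad, forces in N, time in s.
With the tool pointing down it reaches from about 0.35 to 1 m from the base axis. Payload 7.1 kg.
Tool frame: the origin (TCP) lies between the finger pads; the fingertips stand 22 mm ahead of it and the grasp point (between the pads) lies 3 mm ahead of it; x points along the fingers, y is the direction in which the jaws open and shut, and the axes are right-handed (so a half turn about x gives the same grasp; the last joint's range is limited). The gripper opens to 85 mm and grips with 20 to 120 N. Pads are 22 mm wide; open, the fingers measure 114 mm over their backs; the gripper's body (76 mm by 85 mm) begins 54 mm behind the grasp point. The pads swing forward as they close: fully open they stand 13 mm farther back than shut.
Start: joints at [1.191, 0.423, 1.63, -0, 1.089, -0.019], TCP at [0.221, 0.585, 0.253] pointing down, gripper open.
Joint ranges: [-3, 3], [-0.9, 2.11], [0.09, 2.58], [-1.31, 4.45], [0.11, 2.69], [-2.54, 2.54]. Speed limits (rad/s): [2.39, 2.39, 3.01, 3.14, 3.14, 3.14].

## Interface

Orientations are given as a rotation vector (axis times angle).
In Python, from rig import manip gives the robot as it stands. The module is installed in compiled form; this text tells all that it offers. Calls block until the motion is done:
- manip.move_to(position, orientation): joint-space move of the TCP to a pose.
- manip.servo_line(position, orientation=None, rate=0.15): straight line of the TCP; orientation=None keeps the orientation; rate is the mean speed in m/s.
- manip.set_joints(angles): joint-space move.
- manip.command_gripper(opening, f_grip=None): finger opening in m; f_grip is the grip in N (None keeps the last); returns when the fingers have stopped.
- manip.hold(seconds).
- manip.solve_ik(position, orientation): joint angles nearest the present ones, or None.
- manip.camera(name): name is "scene" or "top"; returns a dict with "image" (384x512x3 uint8, red, green, blue), "fx", "fy", "cx", "cy" (pixels), "cam_to_world" (4x4, takes a point from camera to world coordinates). Camera axes: x right, y down, z forward; pixel columns grow to the right and rows downward; lengths in m; the calibration is good to about 2 mm. A picture is of the moment at which its call begins. There is no depth.
A pose or a line that the arm cannot do raises manip.IKError and nothing moves.
- manip.sign_off(): hands the job in, once; it reports no verdict.
Readings, each from a call of its own:
- manip.get_time(): time.
- manip.get_joint_positions(): joint angles.
- manip.get_joint_vel(): joint speeds.
- manip.get_tau(): joint torques, N m.
- manip.get_position(): TCP position.
- manip.get_ee_rot(): TCP orientation.
- manip.get_contact_force(): force on the tool from outside, world axes, zero at the start.
- manip.get_torque(): the same for the moment, N m.
- manip.get_width(): finger opening in m.
Only numpy, scipy, OpenCV 4.12 (cv2) and the standard library are available. Lean on these libraries where they do the work, as an engineer would, in place of code of your own. Each camera call takes 0.05 s, during which the arm holds its last target.

## Working session

There is one attempt and no reset: what is moved stays moved. The work goes in short steps, each a Python script; the robot and the scene stay as the last script left them, time stands still between calls to the robot, and variables do not carry over. Pictures are saved under pics/ and viewed, and the job is handed in when it is done.

```bash
mkdir -p pics; ls; cat > h.py <<'E'
import numpy as np, cv2
from rig import manip
def snap(n,f):
    c=manip.camera(n); cv2.imwrite(f,cv2.cvtColor(c["image"],cv2.COLOR_RGB2BGR)); np.savez(f[:-4]+".npz",**c); return c
def ray(c,u,v,z):
    T=np.array(c["cam_to_world"]); d=T[:3,:3]@np.array([(u-c["cx"])/c["fx"],(v-c["cy"])/c["fy"],1.]); o=T[:3,3]
    return o+d*(z-o[2])/d[2]
def proj(c,p):
    T=np.linalg.inv(np.array(c["cam_to_world"])); q=T[:3,:3]@np.array(p)+T[:3,3]
    return c["fx"]*q[0]/q[2]+c["cx"], c["fy"]*q[1]/q[2]+c["cy"]
E
python3 - <<'E'
from h import *
for n in("scene","top"):
    c=snap(n,f"pics/{n}0.png"); print(n,c["fx"],c["cx"],c["cy"],np.round(c["cam_to_world"],3).tolist())
    im=cv2.imread(f"pics/{n}0.png"); cv2.imwrite(f"pics/{n}0b.png",cv2.resize(im,(800,600),interpolation=cv2.INTER_CUBIC))
print(manip.get_time(),manip.get_ee_rot(),manip.get_width())
E
```

```text
pics
scene 488.8606536009089 250.25667153412553 200.12593253623672 [[-0.084, 0.728, -0.681, 1.361], [0.996, 0.063, -0.055, 0.042], [0.003, -0.683, -0.731, 1.016], [0.0, 0.0, 0.0, 1.0]]
top 449.0710037071327 253.7367469729336 192.57764655677727 [[0.007, -0.994, 0.108, 0.346], [-1.0, -0.006, 0.014, -0.038], [-0.014, -0.108, -0.994, 1.225], [0.0, 0.0, 0.0, 1.0]]
0.1 [ 0.28199795  1.55247127 -0.2841823 ] 0.08540879659336383
```

View pics/scene0b.png

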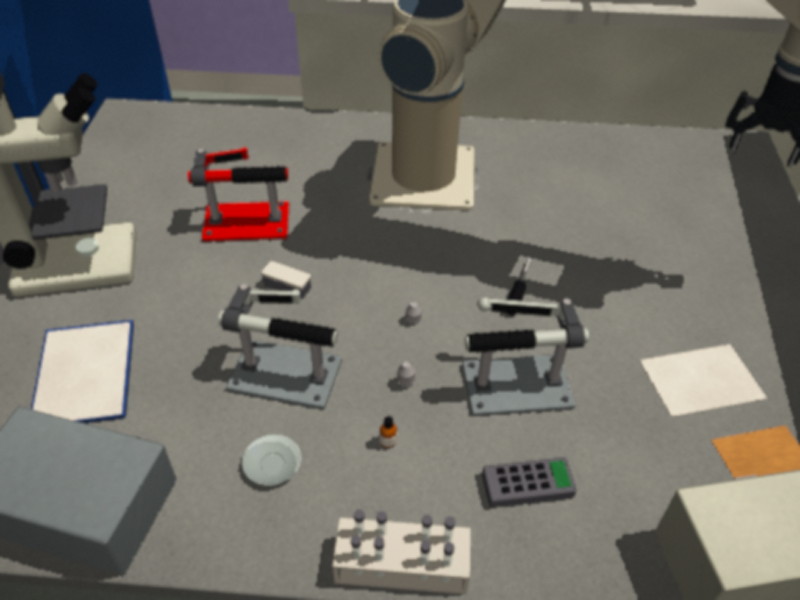

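View pics/top0b.png

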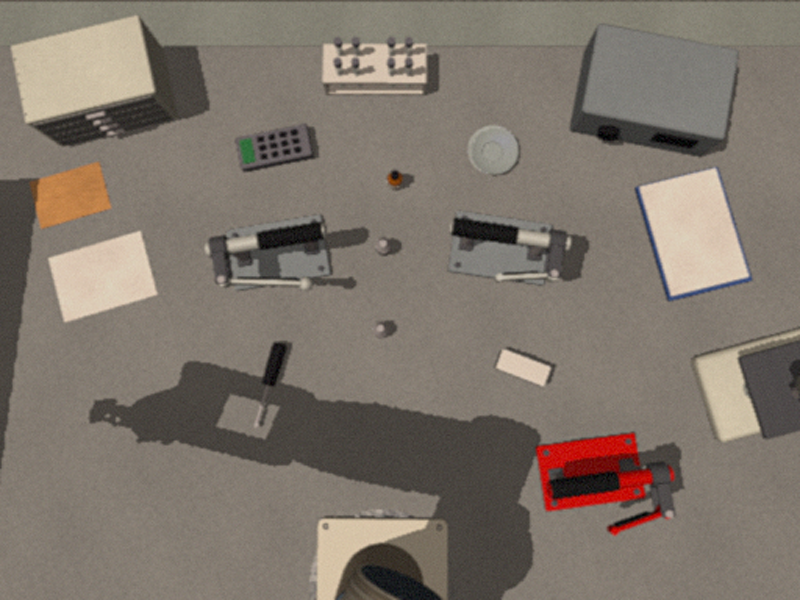

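In the top view (800x600 scale) there are three grips:
- **Left (265,250), grey:** its lever ends in a ball at (305,284) and its pivot is at the +y end (222,281). It fits long_stand.
- **Right (508,248), grey:** its lever has a plain end at (498,277) and its pivot is at the -y end (556,272). It fits short_stand.
- **Red (610,480):** shaped like the short one, but red, so it is not meant.

I'll confirm this in enlarged crops.

```bash
python3 - <<'E'
import cv2, numpy as np
t=cv2.imread("pics/top0.png"); s=cv2.imread("pics/scene0.png")
a=cv2.resize(t[130:190,125:220],(760,480),interpolation=cv2.INTER_NEAREST)
b=cv2.resize(t[130:190,280:375],(760,480),interpolation=cv2.INTER_NEAREST)
cv2.imwrite("pics/cl.png",a);cv2.imwrite("pics/cs.png",b)
E
```

```text
(no output)
```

View pics/cl.png

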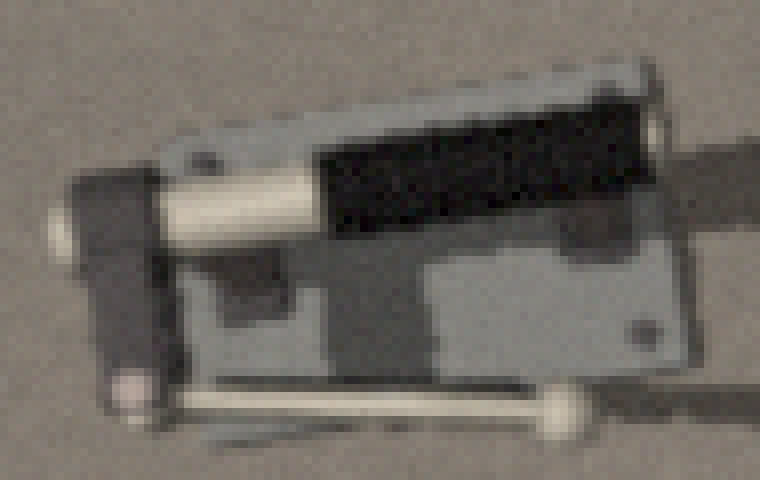

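View pics/cs.png

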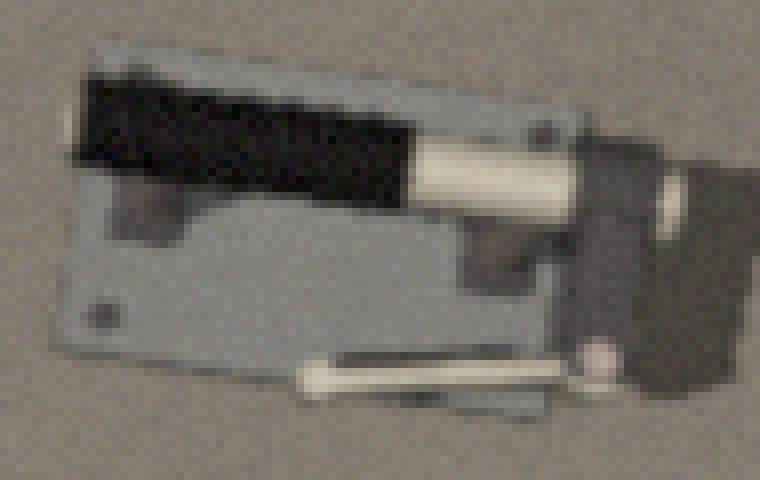

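The crops confirm it: the left lever has a ball end at about px (195.4,181.2) and its pivot pin at (141.4,178.5). The right lever has a plain end at about (319,177) and its pivot pin at (355,174.8). Next I'll compute their positions.

```bash
python3 - <<'E'
import cv2, numpy as np
s=cv2.imread("pics/scene0.png")
cv2.imwrite("pics/sl.png",cv2.resize(s[185:265,290:385],(760,600)[:1]+(640,) if 0 else (712,600),interpolation=cv2.INTER_CUBIC))
cv2.imwrite("pics/ss.png",cv2.resize(s[180:260,135:230],(712,600),interpolation=cv2.INTER_CUBIC))
from h import *
c=dict(np.load("pics/top0.npz"))
def P(o,x,y,z): return ray(c,o[0]+x/8-.5,o[1]+y/8-.5,z)
L=(125,130);S=(280,130)
for n,o,pts in(("L",L,dict(piv=(131,388,.143),ball=(563,410,.12),barA=(60,235,.12),barB=(655,131,.12),bladeA=(190,400,.131),bladeB=(530,408,.131))),
 ("S",S,dict(piv=(600,358,.143),end=(300,380,.131),barA=(672,206,.12),barB=(72,123,.12),bladeA=(560,372,.131),bladeB=(330,378,.131)))):
    for k,v in pts.items(): print(n,k,P(o,*v).round(4))
R=cv2.Rodrigues(manip.get_ee_rot())[0];print(R.round(3))
E
```

```text
L piv [0.4971 0.2534 0.143 ]
L ball [0.4942 0.1246 0.12  ]
L barA [0.5486 0.2836 0.12  ]
L barB [0.5825 0.0976 0.12  ]
L bladeA [0.4952 0.2383 0.131 ]
L bladeB [0.4932 0.1332 0.131 ]
S piv [ 0.509  -0.2665  0.143 ]
S end [ 0.5036 -0.1772  0.131 ]
S barA [ 0.5604 -0.2945  0.12  ]
S barB [ 0.5859 -0.1081  0.12  ]
S bladeA [ 0.5064 -0.2568  0.131 ]
S bladeB [ 0.5042 -0.1863  0.131 ]
[[-0.001  0.353  0.936]
 [-0.001  0.936 -0.353]
 [-1.    -0.001 -0.   ]]
```

View pics/sl.png

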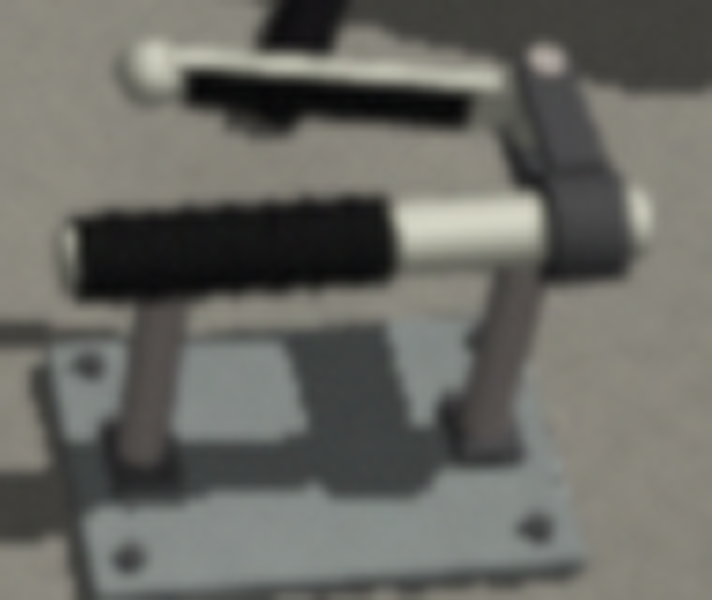

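View pics/ss.png

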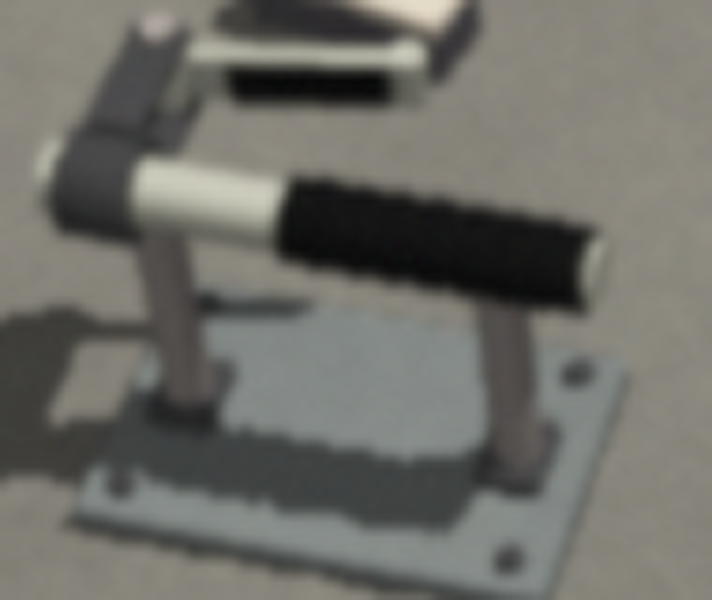

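The geometry is consistent: pivot-to-ball measures 129 mm, pivot-to-short-end 89.5 mm, and pivot-to-bar axis 56 mm. Both levers rest about 0.2 rad outward. I'll cross-check with the scene view, then check that IK works along the path.

```bash
cat >> h.py <<'E'
LV=dict(L=dict(piv=np.array([.4971,.2534]),yaw=np.arctan2(-.0029,.1288)+0.0,s=-1,r=.1),
        S=dict(piv=np.array([.509,-.2665]),yaw=np.arctan2(.0054,.0893),s=1,r=.06))
Z=.127
def pose(k,th,e,z=Z):
    """e: gap between finger face and blade outer face; th lever angle"""
    l=LV[k]; 
    a=l["yaw"]+(th if k=="L" else -th)
    ex=np.array([np.cos(a),np.sin(a),0]); ey=np.array([-np.sin(a),np.cos(a),0])
    p=np.r_[l["piv"],z]+ey*l["s"]*l["r"]-ex*(.004+.011+e)
    X=np.array([0,0,-1.]); R=np.c_[X,np.cross(ex,X),ex]
    return p,cv2.Rodrigues(R)[0].ravel(),ex
E
python3 - <<'E'
from h import *
print({k:np.degrees(v["yaw"]) for k,v in LV.items()})
c=dict(np.load("pics/scene0.npz"))
def q(o,x,y): return (o[0]+x*95/712-.5,o[1]+y*80/600-.5)
for n,o,xy,p in [("Lball",(290,185),(152,70),(.4942,.1246,.12)),("Lpin",(290,185),(547,58),(.4971,.2534,.143)),("Spin",(135,180),(157,26),(.509,-.2665,.143)),("Send",(135,180),(410,50),(.5036,-.179,.131))]:
    u=q(o,*xy); print(n,np.round(u,1),np.round(proj(c,p),1),ray(c,*u,p[2]).round(4))
for k in "LS":
    for th,e,z in((0,.04,.25),(0,.04,Z),(0,0,Z),(.32,0,Z)):
        p,o,_=pose(k,th,e,z); j=manip.solve_ik(p,o); print(k,p.round(3),None if j is None else np.round(j,2))
E
```

```text
{'L': np.float64(-1.2898267957179401), 'S': np.float64(3.4604805651126687)}
Lball [309.8 193.8] [310.4 194.8] [0.491  0.1231 0.12  ]
Lpin [362.5 192.2] [363.3 192.5] [0.4964 0.2515 0.143 ]
Spin [155.4 183. ] [155.9 183. ] [ 0.509  -0.2677  0.143 ]
Send [189.2 186.2] [191. 187.] [ 0.5012 -0.1839  0.131 ]
L [0.44  0.155 0.25 ] [ 0.31  0.19  1.97 -0.    0.98 -1.24]
L [0.44  0.155 0.127] [ 0.31  0.4   2.06 -0.    0.68 -1.24]
L [0.48  0.154 0.127] [ 0.29  0.44  1.98 -0.    0.72 -1.26]
L [0.512 0.153 0.127] [ 0.27  0.48  1.91 -0.    0.75 -1.6 ]
S [ 0.45 -0.21  0.25] [-0.46  0.24  1.91  0.    0.99 -2.09]
S [ 0.45  -0.21   0.127] [-0.46  0.44  1.99 -0.    0.71 -2.09]
S [ 0.49  -0.208  0.127] [-0.42  0.48  1.91 -0.    0.75 -2.05]
S [ 0.51  -0.205  0.127] [-0.4   0.49  1.88 -0.    0.77 -1.71]
```

The views agree to within 2–3 mm. I'll close the fingers, then move in front of the long lever.

```bash
python3 - <<'E'
from h import *
manip.command_gripper(0.0,20)
p,o,ex=pose("L",0,.04,.25); manip.move_to(p,o)
p,o,ex=pose("L",0,.04); manip.servo_line(p,o,rate=.15)
print(manip.get_time(),manip.get_width(),manip.get_position(),p,manip.get_contact_force())
for n in("scene","top"): 
    snap(n,f"pics/{n}1.png"); im=cv2.imread(f"pics/{n}1.png")
    im=im[160:280,250:410] if n=="scene" else im[120:240,110:270]
    cv2.imwrite(f"pics/{n}1b.png",cv2.resize(im,(800,600),interpolation=cv2.INTER_CUBIC))
E
```

```text
3.5917 -0.00020488309054623175 [0.44033518 0.15495917 0.12751357] [0.43986295 0.15466338 0.127     ] [-0.40064281  0.08755173 -0.0080758 ]
```

View pics/scene1b.png

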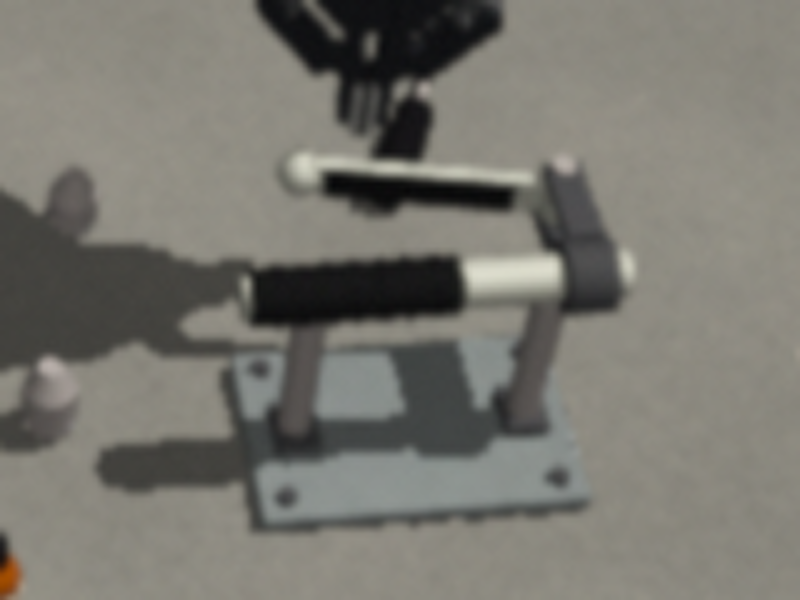

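View pics/top1b.png

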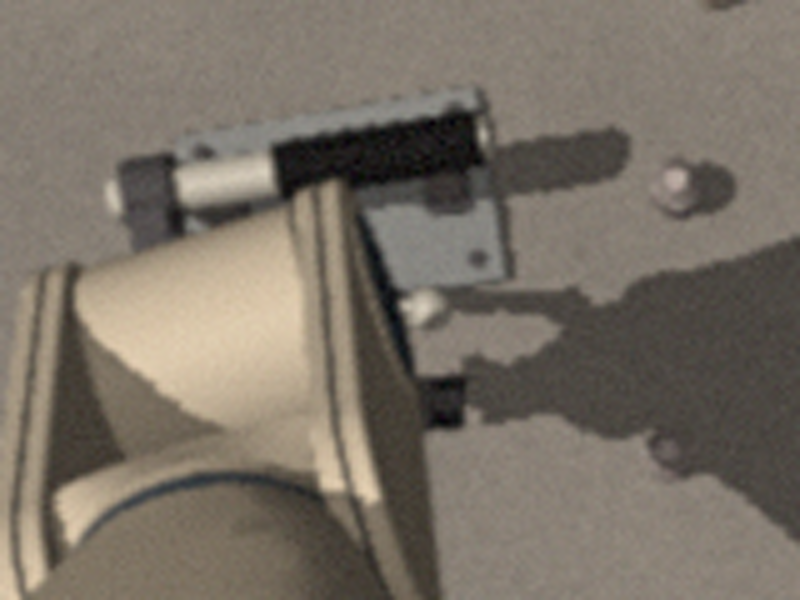

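In the scene crop the closed fingertips are at (362,120), in front of the blade and between the ball (298,170) and the bracket (565,170). I'll approach until contact, then press along the arc while watching the force.

```bash
cat >> h.py <<'E'
def F(ex,n=1): return -np.dot(manip.get_contact_force(),ex)
def contact(k,e0=.008,step=.0015,thr=1.2):
    p,o,ex=pose(k,0,e0); manip.servo_line(p,o,rate=.1); manip.hold(.1); b=F(ex); e=e0
    while e>-.012:
        e-=step; p,o,ex=pose(k,0,e); manip.servo_line(p,o,rate=.03); f=F(ex)-b
        if f>thr: break
    print("contact e",round(e,4),"bias",round(b,2),"f",round(f,2),"t",manip.get_time()); return e,b
def press(k,e,b,thr=9.,stop=.40,th=0.):
    log=[]
    while th<stop:
        d=.03 if th<.18 else .007
        th+=d; p,o,ex=pose(k,th,e); manip.servo_line(p,o,rate=.04); f=F(ex)-b; log.append((round(th,3),round(float(f),2)))
        if f>thr: break
    print(log,"t",manip.get_time()); return th
E
python3 - <<'E'
from h import *
e,b=contact("L"); th=press("L","" or e,b)
manip.hold(.3); p,o,ex=pose("L",th,e); print("settled",F(ex)-b, manip.get_position()-p, manip.get_contact_force())
np.save("st.npy",[e,b,th])
for n in("scene","top"): 
    snap(n,f"pics/{n}2.png"); im=cv2.imread(f"pics/{n}2.png")
    im=im[160:280,250:410] if n=="scene" else im[120:240,110:270]
    cv2.imwrite(f"pics/{n}2b.png",cv2.resize(im,(800,600),interpolation=cv2.INTER_CUBIC))
print(manip.get_time())
E
```

```text
contact e 0.0005 bias 0.12 f 2.23 t 5.5083
[(0.03, 2.63), (0.06, 2.34), (0.09, 3.89), (0.12, 5.23), (0.15, 4.67), (0.18, 4.46), (0.187, 5.24), (0.194, 4.59), (0.201, 5.67), (0.208, 5.52), (0.215, 5.13), (0.222, 4.94), (0.229, 5.42), (0.236, 4.54), (0.243, 5.02), (0.25, 6.08), (0.257, 5.2), (0.264, 5.96), (0.271, 5.31), (0.278, 6.09), (0.285, 5.66), (0.292, 5.5), (0.299, 6.91), (0.306, 9.55)] t 11.5083
settled 9.4331970493368 [-0.00160253 -0.00025631 -0.00014622] [-9.8347531  -0.40112982  4.16615653]
11.9083
```

View pics/scene2b.png

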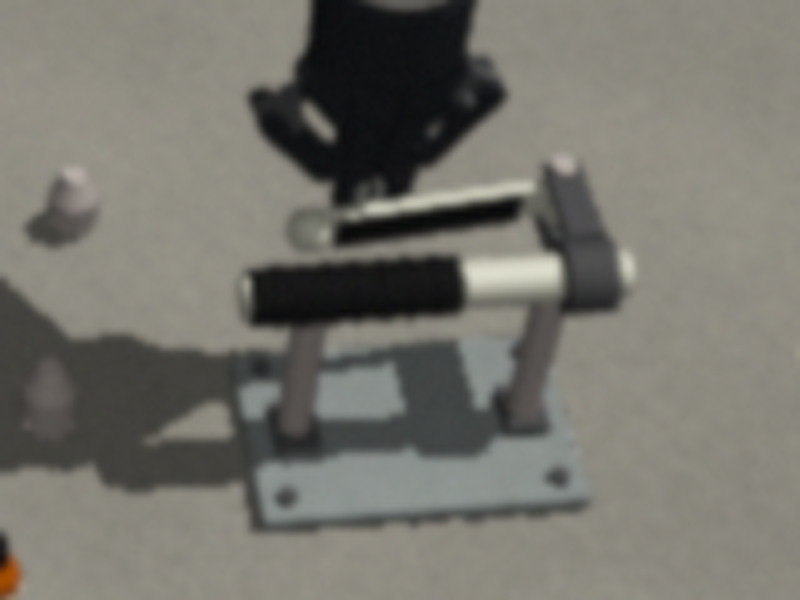

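The force rises sharply at 0.306 rad (5.5 → 6.9 → 9.6 N), so the long lever is on its stop. In the picture the blade is pressed in and a gap to the bar remains. I'll hold, then release along the arc.

```bash
python3 - <<'E'
from h import *
e,b,th=np.load("st.npy")
p,o,ex=pose("L",th,e)
for i in range(3): manip.hold(.5); print(round(F(ex)-b,2),end=" ")
for t in (.2,.1,0.): 
    p,o,ex=pose("L",t,e); manip.servo_line(p,o,rate=.06); print(round(F(ex)-b,2),end=" ")
p,o,ex=pose("L",0,.05); manip.servo_line(p,o,rate=.12); manip.hold(.2); print(F(ex)-b)
p,o,ex=pose("L",0,.05,.25); manip.servo_line(p,o,rate=.25)
for n in("scene","top"): 
    snap(n,f"pics/{n}3.png"); im=cv2.imread(f"pics/{n}3.png")
    im=im[160:280,250:410] if n=="scene" else im[120:240,110:270]
    cv2.imwrite(f"pics/{n}3b.png",cv2.resize(im,(800,600),interpolation=cv2.INTER_CUBIC))
print(manip.get_time())
E
```

```text
8.63 9.12 9.05 4.75 3.9 2.76 -0.4990467613540946
15.8667
```

View pics/scene3b.png

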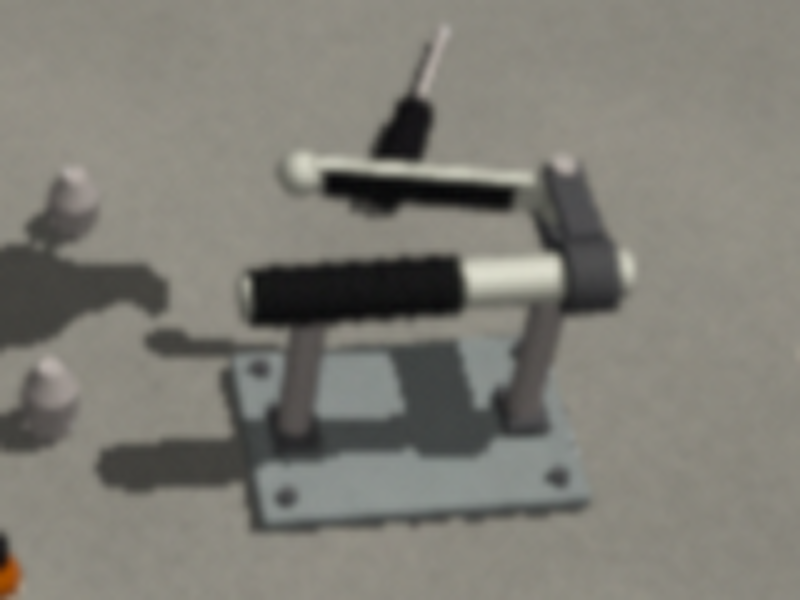

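The long lever is fully back out, with the ball at (300,171) as before the press, and the screwdriver hasn't moved. Next is the short lever.

```bash
python3 - <<'E'
from h import *
p,o,ex=pose("S",0,.04,.25); manip.move_to(p,o)
p,o,ex=pose("S",0,.04); manip.servo_line(p,o,rate=.15)
e,b=contact("S"); th=press("S",e,b,thr=9.,stop=.42)
manip.hold(.3); p,o,ex=pose("S",th,e); print("settled",F(ex)-b, manip.get_contact_force())
np.save("st.npy",[e,b,th])
for n in("scene","top"): snap(n,f"pics/{n}4.png")
im=cv2.imread("pics/scene4.png")[160:280,110:270]
cv2.imwrite("pics/scene4b.png",cv2.resize(im,(800,600),interpolation=cv2.INTER_CUBIC))
print(manip.get_time())
E
```

```text
contact e 0.0005 bias -0.01 f 1.95 t 20.0167
[(0.03, 2.78), (0.06, 3.47), (0.09, 3.84), (0.12, 3.12), (0.15, 4.81), (0.18, 4.94), (0.187, 4.3), (0.194, 5.56), (0.201, 4.75), (0.208, 4.75), (0.215, 5.07), (0.222, 4.69), (0.229, 4.52), (0.236, 4.6), (0.243, 5.07), (0.25, 4.19), (0.257, 4.58), (0.264, 4.85), (0.271, 4.7), (0.278, 5.53), (0.285, 4.88), (0.292, 5.25), (0.299, 5.72), (0.306, 5.23), (0.313, 5.56), (0.32, 4.99), (0.327, 5.31), (0.334, 6.07), (0.341, 6.9), (0.348, 8.45), (0.355, 9.3)] t 27.7667
settled 10.099327160353996 [-10.88145738  -1.09985994   2.90048553]
28.1667
```

View pics/scene4b.png

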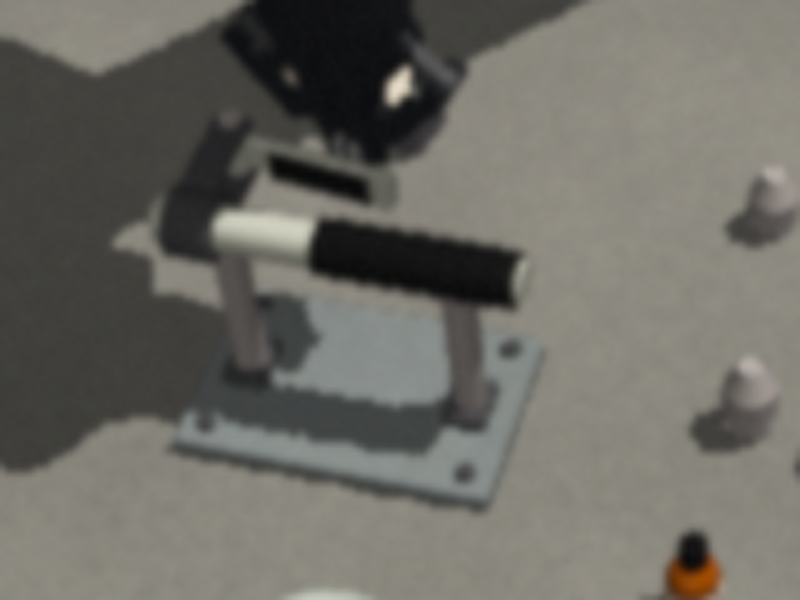

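View pics/scene4.png

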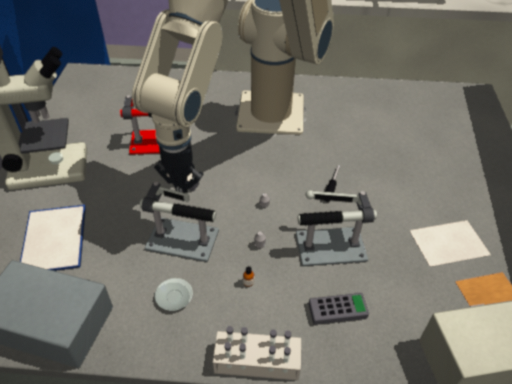

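The force climbs steadily past about 0.335 rad (5.3 → 6.1 → 6.9 → 8.5 → 9.3 N, 10 N settled), the same contact stiffness as at the long lever's stop. In the picture the short blade is pressed in with a gap left to the bar. I'll check that it holds steady, compare the bystanders, then hand in.

```bash
python3 - <<'E'
from h import *
e,b,th=np.load("st.npy"); p,o,ex=pose("S",th,e)
for i in range(3): manip.hold(.4); print(round(F(ex)-b,2),np.abs(manip.get_joint_vel()).max().round(4))
a=cv2.imread("pics/scene0.png");c=cv2.imread("pics/scene4.png")
for n,(u,v) in dict(objA=(264,200),objB=(259,239),bottle=(248,277),dish=(173,295),handset=(338,308),driver=(332,182),long=(338,215)).items():
    t=a[v-14:v+14,u-18:u+18]; w=c[v-20:v+20,u-24:u+24]; m=cv2.matchTemplate(w,t,cv2.TM_CCOEFF_NORMED); _,s,_,l=cv2.minMaxLoc(m); print(n,round(s,2),l[0]-6,l[1]-6)
print(manip.get_time()); manip.sign_off()
E
```

```text
9.44 0.0013
9.16 0.0014
9.48 0.0015
objA 1.0 0 0
objB 1.0 0 0
bottle 1.0 0 0
dish 1.0 0 0
handset 1.0 0 0
driver 0.68 0 0
long 1.0 0 0
29.3667
the job is handed in; nothing more can be done
```

I checked both levers in the order asked and handed the job in at 29.4 s, with the short lever still held at its stop. I pressed both with the outside of the closed fingers.

- **Long lever:** it reached its stop at about 0.306 rad, shown by a sharp force rise to about 9.5 N. I held it there for about 1.9 s at about 9 N and then let it out along its arc. A picture afterwards shows it fully back at rest.
- **Short lever:** the force rise past about 0.335 rad (commanded) showed the stop. It was steady at 9.2–9.5 N for the last 1.2 s before hand-in. A gap to the bar is visible.
- **Other items:** both objectives, the bottle, the dish, the handset and the long grip matched their first image positions with 0 px shift.
    - **Screwdriver:** it also showed 0 px shift, but its match score was only 0.68. I put this down to changed shadows and did not check it further.
    - **Slide box:** it was mostly hidden behind the gripper, so I did not measure it. The fingertips were planned to stay at or above 105 mm, well over its 36 mm height.

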